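Close the basket strainer and tighten its dog to the first click

TASK

Close the basket strainer: take the round cover from its sloping drain rest, hook its tongue under the keeper on the pot and lower the cover until it sits flush and level on the rim, then let go of it. After that turn the T-handle clockwise so that the dog swings over the cover's edge as far as it goes, and stop at the first click of the torque clutch (a second click is overtightened). Leave the other things on the bench where they are.

Things in the scene. Friction and masses are not known exactly. Their poses are not given: they have to be found in the camera images.
- cover: loose aluminium cover, 0.4 kg: disc 116 mm across, 8 mm thick, spigot 89 mm across and 8 mm deep (chamfered) under it, tongue along -x, grip rib on top along y. Origin: centre of the disc's underside (the face that sits on the rim); z out of its upper face. Starts lying on the drain rest, sloping 30 degrees, tongue end low
- cover_grip (a point): middle of the cover's straight grip rib, 30 mm above the disc's underside (22 mm above its upper face); axes as the cover's. The rib is 16 mm thick (x), 70 mm long (y), its top 47.5 mm above the disc's underside
- cover_tongue (a point): tip of the cover's flat tongue, mid-thickness: 78 mm from the cover's centre along its -x, 4 mm above its underside. The tongue is 24 mm wide and 8 mm thick, its faces flush with the disc's
- rest: fixed drain rest of sheet steel, 150 x 140 mm; its plate rises 30 degrees towards its +x. The cover lies with its spigot on the plate, its edge against two pins (8 mm thick, 19 mm long, 72 mm apart) at the low side, the tongue between them; lift it off along the plate's normal. Origin: middle of the underside, on the bench
- pot: fixed grey strainer pot on a 226 x 150 mm base plate, pipe flanges on its y sides (out to 74 mm), keeper on its -x side, dog and T-handle on its +x side. Origin: on the bench under the pot's axis; z up. Rim 85 mm above the bench, 112 mm across outside, bore 94 mm, open 50 mm deep (the spigot has 2.5 mm play all round)
- pot_rim (a point): centre of the pot's rim, on its flat upper face; axes as the pot's. The seated cover has its origin here and its x axis along the pot's x. The keeper stops it coming straight down and the spigot stops it sliding in level: bring it tilted about 25 degrees, tongue end low and resting on the rim, slide it in, lower the other side
- keeper (a point): middle of the keeper's opening, 71 mm from the pot's axis along its -x and 4 mm above the rim; axes as the pot's. A steel bridge: lip from 62.5 to 90 mm from the axis, underside 10.5 and top 18.5 mm above the rim; opening 32 mm wide, back wall 83 mm from the axis, free 50 mm below the rim. The seated tongue lies under the lip
- t_grip (a point): middle of the T-handle's black bar, 66 mm long (along this point's y), 16 mm thick, 24 mm high, flat upright sides; 92 mm from the pot's axis along its +x, 51 mm above the rim, 21.5 mm above the clutch ring (54 mm across). Turned clockwise from above it swings the dog, a steel arm whose sprung rubber foot, 44 mm from the handle's axis, rides 1.2 mm up onto the cover's edge
- dog (a joint): swing of the dog (rad), clockwise from above: 0 to 0.2 at the start, clear of the cover; 1.00 at its stop, the arm pointing at the pot's axis, its foot on the seated cover. Turns with 0.07 N m, up to about 0.2 N m as the foot rides onto the cover; a cover that is not seated blocks it. The click may kick it back by up to 0.1
- clutch (a joint): slip of the T-handle against the dog in its ball-detent torque clutch (rad), clockwise from above: near 0 until the dog is stopped, then at 0.3 to 0.4 N m it gives way, the torque falls to nothing near 0.21 and it snaps to 0.42: the first click. Turned on, it gives way again and passes 0.63: a second click. The handle's whole turn is dog + clutch
- spanner: bystander: steel combination wrench 154 mm long, lying between pot and rest
- driver_a: bystander: red-handled screwdriver 208 mm
- pliers: bystander: red-handled pliers 171 mm
- marker0: bystander: black marker pen 132 mm
- tape_black: bystander: roll of black tape 55 mm

How it is judged (in metres and radians):
On the way:
1. the cover sits level on the rim with its tongue under the keeper, let go, before the dog is swung over it (horizontal distance between cover and pot_rim below 0.005 m and z of cover in the frame of pot_rim between -0.002 and 0.002 m and angle between cover's own z axis and vertical below 0.035 rad and horizontal distance between cover_tongue and keeper below 0.013 m and linear speed of cover below 0.02 m/s and contact force between the fingers and cover below 0.1 N and value of joint dog below 0.5 rad and value of joint clutch below 0.15 rad), for 0.2 s.
At the end, for the whole second after the job is handed in: Cover at rest on the rim: centred within 5 mm, height within 2 mm, level within 2 degrees, tongue under the keeper; dog swung over it (over 0.85 rad), clutch clicked exactly once (slip 0.30 to 0.56 rad) (horizontal distance between cover and pot_rim below 0.005 m and z of cover in the frame of pot_rim between -0.002 and 0.002 m and angle between cover's own z axis and vertical below 0.035 rad and horizontal distance between cover_tongue and keeper below 0.013 m and linear speed of cover below 0.02 m/s and value of joint dog above 0.85 rad and value of joint clutch between 0.3 and 0.56 rad); the robot touches nothing.
It fails at once if a bystander is moved more than 3 cm (distance of any of spanner, driver_a, pliers, marker0, tape_black from where it was at the start of the episode above 0.03 m).
It fails at once if the clutch clicks a second time (overtightened) (value of joint clutch above 0.63 rad).
It also fails if it takes over 58 s, if anything falls off the work surface, if the arm or the gripper's body presses on something with over 40 N, if the wrist force passes 120 N, or if a joint passes its speed limit or range.

ROBOT

A 6-joint arm with a two-finger parallel gripper is mounted at the origin on a cart in front of the work surface, level with it; the furniture and walls round the work are solid. World frame = base frame: x ahead of the robot, y to its left, z up, the work surface at z = 0. Lengths are in m, angles in degrees, forces in N, time in s.
With the tool pointing down it reaches from about 0.425 to 1.125 m from the base axis. Payload 14.9 kg.
Tool frame: the origin (TCP) lies at the very end of the fingers, on their centre line; the grasp point (between the pads) lies r.grip_depth behind it (r.grip_depth is the distance from the TCP to the grasp point, in m); z points along the fingers, y is the direction in which the jaws open and shut (so a half turn about z gives the same grasp; the last joint's range is limited). The gripper opens to 91 mm and grips with 3 to 60 N. Pads are 32 mm wide; open, the fingers measure 118 mm over their backs; the gripper's body (76 mm by 178 mm) begins 60 mm behind the grasp point.
Start: joints at [-68.314, 21.709, 99.362, -0, 58.929, -1.908], TCP at [0.28, -0.641, 0.214] pointing down, gripper open.
Joint ranges: [-158.91, 158.91], [-42.39, 125.64], [0.06, 152.35], [-60.88, 240.88], [17.5, 164.5], [-176.32, 176.32]. Speed limits (degrees/s): [108.29, 108.29, 136.94, 180, 180, 180].

INTERFACE

Orientations are given as [roll, pitch, yaw] about the fixed x, y, z axes, in that order (R = Rz(yaw) Ry(pitch) Rx(roll)).
In Python, from cell import r gives the robot as it stands.
- The arm moves only by the shell command python3 -m crank 'ROWS' [FORCE]. ROWS is text: rows parted by semicolons, each of 7 numbers parted by spaces: the opening, from 0 (shut) to 1 (fully open), then the shift along the tool's x, y, z in m, then the turn, a rotation vector about the tool's x, y, z in rad. A call has 1 to 5 rows; each row shifts and turns the commanded pose from where the row before left it, along the tool's axes as they then stand; what a row does not reach is not made up. A row lasts 1/10 s, in which the tool goes at most 50 mm and 8.59 degrees, less where a joint would pass 70% of its speed; a pose out of reach is approached as far as the arm can. A call with a gripper value outside its range is refused whole. The fingers move at their own pace and stop on an object; FORCE is the grip in N (left out, the last holds). Time passes only in rows, so rows that do not move let the fingers close. It gives the time, the measured TCP pose, the force and the opening at its end, in the units of the state.
- r.get_state(): the state, without advancing time (a new reading comes with each control period).
- r.capture(name): name is "side" or "top" or "wrist"; returns (picture, depth): 400x640x3 uint8, red, green, blue; 400x640 float32, m along the optical axis (not along the pixel's ray), 0 where there is no reading.
- r.camera_info(name): a dict with "camera_matrix" (3x3 intrinsics, pixels), "rvec" (rotation vector, rad) and "tvec" (3), from world to camera coordinates, as OpenCV has them; the wrist camera has in their place "tool_from_camera" (4x4, takes a point from camera to tool coordinates, whose origin is the TCP and whose axes are the flange's). Camera axes: x right, y down, z forward; pixel columns grow to the right and rows downward; lengths in m; the calibration is good to about 2 mm. A picture is of the moment at which its call begins: read the wrist's pose just before it. camera_info takes no time and is no camera call.
- r.hand_in(): hands the job in, once; it reports no verdict.
The state is a dict: "time": time; "qpos": joint angles; "joint_velocities": joint speeds; "joint_torque": joint torques, N m; "eef_pos": TCP position; "orientation": TCP orientation; "wrist_force": force on the tool from outside, world axes, zero at the start; "moment": the same for the moment, N m; "opening": opening from 0.0 (shut) to 1.0 (fully open).
Only numpy, scipy, OpenCV 4.12 (cv2) and the standard library are available. Lean on these libraries where they do the work, as an engineer would, in place of code of your own. Each camera call takes 0.05 s, during which the arm holds its last target. There are 200 camera calls.

## Working session

There is one attempt and no reset: what is moved stays moved. The work goes in short steps, Python scripts to look and compute and a shell command to move; the robot and the scene stay as the last step left them, time stands still between calls to the robot, and variables do not carry over. Pictures are saved under pics/ and viewed, about 8 in all and at most 12, crops included, and the job is handed in when it is done.

```bash
ls; mkdir -p pics; python3 - <<'E'
from cell import r
import cv2,numpy as np
print(r.get_state(),r.grip_depth)
for n in("side","top"):
    p,d=r.capture(n); cv2.imwrite(f"pics/{n}0.png",p[:,:,::-1]); np.save(f"pics/{n}0.npy",d)
    i=r.camera_info(n);print(n,i)
print(r.camera_info("wrist"))
E
```

```text
pics
{'time': 0.0, 'qpos': array([-6.83142232e+01,  2.17416686e+01,  9.93943624e+01,  2.87404420e-04,
        5.89292027e+01, -1.90875115e+00]), 'joint_velocities': array([-0.00239906, -0.02371006, -0.01444412, -0.02433057, -0.09801711,
       -0.00326782]), 'joint_torque': array([ 5.73794881e-03, -7.63719034e+01, -4.34384930e+01,  6.52346550e-02,
        4.24221880e-02, -6.58447402e-05]), 'eef_pos': array([ 0.28002479, -0.64112144,  0.21326055]), 'orientation': array([-1.79934811e+02, -2.41865617e-03,  2.35943781e+01]), 'wrist_force': array([ 0.20053562, -0.54163438, -0.32942606]), 'moment': array([-0.00408835,  0.00827376,  0.04557037]), 'opening': 0.9990718034819044} 0.0188
side {'camera_matrix': array([[363.01667367,   0.        , 316.48969095],
       [  0.        , 363.01667367, 198.95394308],
       [  0.        ,   0.        ,   1.        ]]), 'rvec': array([ 2.49841187, -0.25575597,  0.08157729]), 'tvec': array([-0.53032422,  0.17621036,  0.87140681])}
top {'camera_matrix': array([[481.38987009,   0.        , 321.96445502],
       [  0.        , 481.38987009, 201.54999786],
       [  0.        ,   0.        ,   1.        ]]), 'rvec': array([ 2.21455806, -2.16721291,  0.07521056]), 'tvec': array([0.03135765, 0.55841561, 1.20867388])}
{'camera_matrix': array([[305.68643002,   0.        , 318.34013137],
       [  0.        , 305.68643002, 202.6028671 ],
       [  0.        ,   0.        ,   1.        ]]), 'tool_from_camera': array([[-7.24169386e-04, -9.67655050e-01, -2.52275999e-01,
         7.11957792e-02],
       [ 9.99999722e-01, -7.46197243e-04, -8.35455517e-06,
        -2.89709778e-04],
       [-1.80163327e-04, -2.52275934e-01,  9.67655321e-01,
        -1.70913775e-01],
       [ 0.00000000e+00,  0.00000000e+00,  0.00000000e+00,
         1.00000000e+00]])}
```

View pics/top0.png

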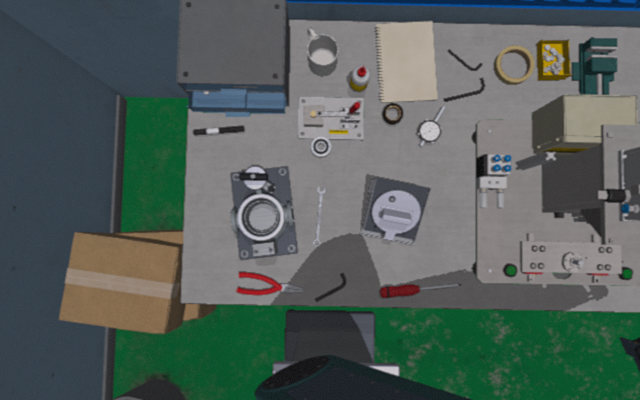

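View pics/side0.png

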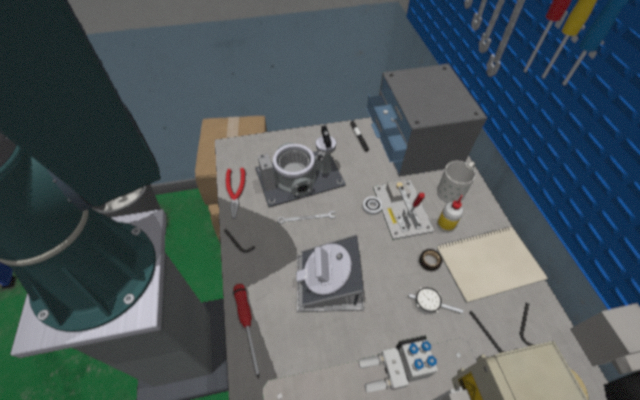

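```bash
cat > h.py <<'E'
from cell import r
import cv2,numpy as np
from scipy.spatial.transform import Rotation as R
def T(n,s=None):
    i=r.camera_info(n); K=i["camera_matrix"]
    if n=="wrist":
        s=s or r.get_state(); M=np.eye(4); M[:3,:3]=R.from_euler("xyz",s["orientation"],degrees=True).as_matrix(); M[:3,3]=s["eef_pos"]
        return K,M@i["tool_from_camera"]
    M=np.eye(4); M[:3,:3]=cv2.Rodrigues(i["rvec"])[0]; M[:3,3]=i["tvec"]; return K,np.linalg.inv(M)
def cloud(n,d,s=None):
    K,M=T(n,s); v,u=np.mgrid[:d.shape[0],:d.shape[1]]
    c=np.stack([(u-K[0,2])/K[0,0]*d,(v-K[1,2])/K[1,1]*d,d],-1)
    return c@M[:3,:3].T+M[:3,3]
def ray(n,uv,z,s=None):
    K,M=T(n,s); a=M[:3,:3]@np.array([(uv[0]-K[0,2])/K[0,0],(uv[1]-K[1,2])/K[1,1],1]); return M[:3,3]+a*(z-M[2,3])/a[2]
def look(name,tag):
    s=r.get_state(); p,d=r.capture(name); cv2.imwrite(f"pics/{tag}.png",p[:,:,::-1]); np.save(f"pics/{tag}.npy",d); return s,p,d
E
python3 - <<'E'
from h import *
d=np.load("pics/top0.npy"); P=cloud("top",d)
print("table z",np.median(P[140:160,400:440,2]), "cam",T("top")[1][:3,3],T("side")[1][:3,3])
# rim
q=P[185:250,230:300].reshape(-1,3); q=q[abs(q[:,2]-.085)<.004]; print(len(q))
def circ(q):
    A=np.c_[2*q[:,:2],np.ones(len(q))]; x=np.linalg.lstsq(A,(q[:,:2]**2).sum(1),rcond=None)[0]; return x[:2],np.sqrt(x[2]+x[:2]@x[:2])
for k in range(4):
    c,rad=circ(q); e=np.hypot(*(q[:,:2]-c).T)-rad; q=q[abs(e)<.012]
print("rim",c,rad,len(q))
for n,uv,z in [("keeper",(264,249),.1),("T",(255,178),.136),("base corners",(233,178),.01),("",(288,168),.01),("",(299,251),.01),("",(241,260),.01),("ribends",(381,213),.1),("",(418,212),.1),("tongue",(390,237),.03),("rest",(369,176),.08),("",(429,187),.08),("",(413,243),.01),("",(361,235),.01)]:
    print(n,ray("top",uv,z).round(3),P[uv[1],uv[0]].round(3))
q=P[190:240,370:422].reshape(-1,3)
img=cv2.imread("pics/top0.png")[190:240,370:422].reshape(-1,3)
m=img.min(1)>120; q=q[m]
for k in range(6):
    a=np.linalg.lstsq(np.c_[q[:,:2],np.ones(len(q))],q[:,2],rcond=None)[0]; e=q[:,2]-np.c_[q[:,:2],np.ones(len(q))]@a; q=q[abs(e)<max(.004,.02-.004*k)]
print("plane",a,np.degrees(np.arctan(np.hypot(*a[:2]))),"upslope dir",np.degrees(np.arctan2(a[1],a[0])),len(q),q.mean(0))
c,rad=circ(q);(cx,cy),ax,an=cv2.minAreaRect(q[:,:2].astype(np.float32)*1000);print(cx,cy,ax,an)
b=[x[:,:].copy() for x in (cv2.imread("pics/top0.png")[150:280,215:440],)][0]
cv2.imwrite("pics/topc.png",cv2.resize(b,None,fx=3.5,fy=3.5,interpolation=cv2.INTER_CUBIC))
E
```

```text
table z -0.00010779139967342921 cam [0.47898809 0.04811848 1.24175636] [ 0.4452221  -0.47239058  0.80639204]
492
rim [0.51367447 0.19150032] 0.05136380014784524 489
keeper [0.437 0.178 0.1  ] [0.437 0.178 0.101]
T [0.601 0.2   0.136] [0.599 0.197 0.152]
base corners [0.614 0.273 0.01 ] [0.614 0.273 0.01 ]
 [0.643 0.133 0.01 ] [0.644 0.133 0.004]
 [0.431 0.099 0.01 ] [0.43 0.1  0.  ]
 [0.405 0.246 0.01 ] [ 0.404  0.248 -0.003]
ribends [ 0.528 -0.097  0.1  ] [ 0.528 -0.098  0.093]
 [ 0.532 -0.185  0.1  ] [ 0.533 -0.189  0.082]
tongue [ 0.471 -0.129  0.03 ] [ 0.471 -0.127  0.044]
rest [ 0.618 -0.069  0.08 ] [ 0.628 -0.078 -0.003]
 [ 0.595 -0.215  0.08 ] [ 0.603 -0.234 -0.001]
 [ 0.457 -0.191  0.01 ] [ 0.457 -0.192  0.005]
 [ 0.475 -0.058  0.01 ] [ 0.475 -0.059  0.001]
plane [ 0.57505902 -0.03985098 -0.23281405] 29.96079042987691 upslope dir -3.9641988369509895 582 [ 0.53295194 -0.14010997  0.07922731]
524.4946899414062 -142.81455993652344 (114.53150939941406, 63.838260650634766) 3.2319674491882324
```

View pics/topc.png

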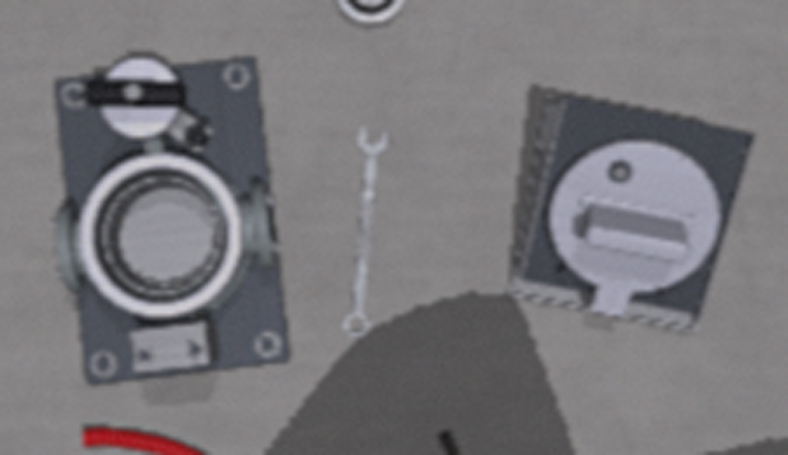

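```bash
python3 -m crank '1 .02 -.018 -.035 0 0 0;1 .036 -.03 -.015 0 0 0;1 .036 -.03 -.005 0 0 0;1 .036 -.03 0 0 0 0;1 .036 -.03 0 0 0 0'
python3 -m crank '1 .036 -.03 0 0 0 0;1 .036 -.03 0 0 0 0;1 .036 -.03 0 0 0 0;1 .036 -.03 0 0 0 0;1 .036 -.03 0 0 0 0'
python3 -m crank '1 .036 -.03 0 0 0 0;1 .036 -.03 0 0 0 0;1 .015 -.012 0 0 0 -.14;1 0 0 0 0 0 -.14;1 0 0 0 0 0 -.14'
python3 -m crank '1 0 0 0 0 0 -.14;1 0 0 0 0 0 -.14;1 0 0 0 0 0 -.14;1 0 0 0 0 0 -.14;1 0 0 0 0 0 0'
cat >> h.py <<'E'
def rel(pos,Rm,s=None):
    s=s or r.get_state(); R0=R.from_euler("xyz",s["orientation"],degrees=True)
    return (R0.inv().apply(np.array(pos)-s["eef_pos"])).round(4),(R0.inv()*Rm).as_rotvec().round(4)
E
python3 - <<'E'
from h import *
s,p,d=look("wrist","w1"); print(s["eef_pos"],s["orientation"],s["time"])
E
```

```text
time: 0.6
eef_pos: [0.3756, -0.4477, 0.269]
orientation: [180.0, -0.0, 23.6]
wrist_force: [0.8, -1.0, -0.8]
opening: 1.003
time: 1.1
eef_pos: [0.4805, -0.238, 0.2689]
orientation: [-180.0, 0.0, 23.6]
wrist_force: [0.6, -1.0, -0.4]
opening: 1.001
time: 1.6
eef_pos: [0.5312, -0.1381, 0.2686]
orientation: [-180.0, 0.0, 48.1]
wrist_force: [-1.0, -0.7, -0.4]
opening: 0.999
time: 2.1
eef_pos: [0.5309, -0.139, 0.2687]
orientation: [-180.0, -0.0, 79.9]
wrist_force: [0.5, -0.3, -0.6]
opening: 0.999
[ 0.53086908 -0.1390277   0.2686984 ] [-1.79974742e+02 -1.11422169e-03  7.98792397e+01] 2.1
```

View pics/w1.png

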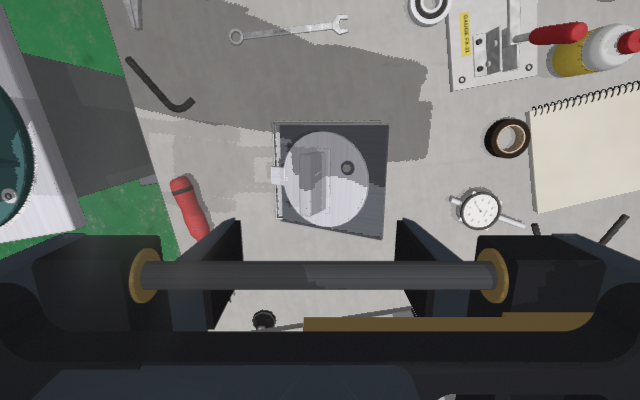

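```bash
cat > cov.py <<'E'
from h import *
s=dict(eef_pos=np.array([0.53086908,-0.1390277,0.2686984]),orientation=np.array([-179.974742,-.0011,79.8792]))
d=np.load("pics/w1.npy"); im=cv2.imread("pics/w1.png"); P=cloud("wrist",d,s)
sl=np.s_[125:235,265:380]; q=P[sl].reshape(-1,3); g=im[sl].reshape(-1,3).min(1)
b=q[(g>140)]
n=None; rng=np.random.default_rng(0); best=0
for k in range(500):
    a=b[rng.choice(len(b),3,False)]; v=np.cross(a[1]-a[0],a[2]-a[0]); L=np.linalg.norm(v)
    if L<1e-6: continue
    v/=L; c=(abs((b-a[0])@v)<.0012).sum()
    if c>best: best=c;n=v;o=a[0]
i=b[abs((b-o)@n)<.0015]; o=i.mean(0); n=np.linalg.svd(i-o)[2][2]; n*=np.sign(n[2])
print("plane",n,np.degrees(np.arccos(n[2])),"upslope",np.degrees(np.arctan2(-n[1],-n[0])),best)
x=np.array([-n[0],-n[1],0]); x/=np.linalg.norm(x); y=np.array([-x[1],x[0],0]); x=np.cross(y,n)
L=np.stack([(q-o)@x,(q-o)@y,(q-o)@n],-1)
D=L[(abs(L[:,2])<.0025)&(g>110)]
h=cv2.convexHull(D[:,:2].astype(np.float32))[:,0]; 
c=np.median(D[:,:2],0)
for k in range(8):
    e=np.hypot(*(h-c).T); hh=h[abs(e-.058)<.004]
    A=np.c_[2*hh,np.ones(len(hh))]; z=np.linalg.lstsq(A,(hh**2).sum(1),rcond=None)[0]; c=z[:2]
print("disc local",c,np.sqrt(z[2]+c@c),len(hh))
t=D[np.hypot(*(D[:,:2]-c).T)>.063]; print("tongue",len(t),t.mean(0)-[*c,0],np.degrees(np.arctan2(*(-(t[:,:2].mean(0)-c))[::-1])))
rb=L[(L[:,2]>.0375)&(L[:,2]<.042)]; 
R1=cv2.minAreaRect(((rb[:,:2]-c)*1000).astype(np.float32)); print("rib",len(rb),R1)
C=o+x*c[0]+y*c[1]; print("disc top centre",C,"origin",C-.008*n)
for uv in [(276,122),(389,124),(383,239),(278,219)]: print(P[uv[1],uv[0]].round(4))
E
python3 cov.py
```

```text
plane [-0.49263587  0.08682011  0.86589385] 30.015071126266854 upslope -9.994936619237327 3274
disc local [-0.00670648  0.00345412] 0.05755348156588482 42
tongue 163 [-7.01420212e-02  6.77680857e-04 -8.22661831e-05] -0.5535489882156773
rib 673 ((0.11870861053466797, 0.5644874572753906), (15.40715217590332, 68.2782974243164), 1.2477712631225586)
disc top centre [ 0.53555291 -0.13536683  0.07813117] origin [ 0.539494   -0.13606139  0.07120402]
[ 0.4861 -0.0574  0.0026]
[ 0.6187 -0.0835  0.0974]
[ 6.106e-01 -2.558e-01  6.000e-04]
[ 4.588e-01 -1.962e-01 -2.000e-04]
```

```bash
python3 -m crank '1 .05 0 0 0 0 0;1 .05 0 0 0 0 0;1 .05 0 0 0 0 0;1 .05 0 0 0 0 0;1 .05 0 0 0 0 0'
python3 -m crank '1 .05 0 -.02 0 0 0;1 .03 0 -.02 0 0 -.14;1 0 0 0 0 0 -.14;1 0 0 0 0 0 0;1 0 0 0 0 0 0'
python3 - <<'E'
from h import *
s,p,d=look("wrist","w2"); print(repr(s["eef_pos"]),repr(s["orientation"]),s["time"])
E
```

```text
time: 2.65
eef_pos: [0.5755, 0.109, 0.269]
orientation: [180.0, -0.0, 79.5]
wrist_force: [0.1, -0.1, -0.3]
opening: 1.0
time: 3.15
eef_pos: [0.5888, 0.1818, 0.3069]
orientation: [-179.9, 0.0, 95.4]
wrist_force: [-0.4, 0.3, -0.1]
opening: 0.998
array([0.58880914, 0.18179732, 0.30694009]) array([-1.79948222e+02,  1.17897408e-02,  9.54029267e+01]) 3.15
```

View pics/w2.png

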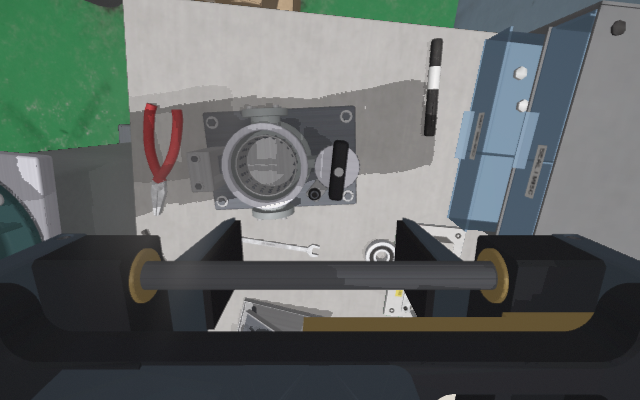

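```bash
cat > pot.py <<'E'
from h import *
s=dict(eef_pos=np.array([0.58880914,0.18179732,0.30694009]),orientation=np.array([-179.948222,.01179,95.4029]))
d=np.load("pics/w2.npy"); P=cloud("wrist",d,s); print("table",np.median(P[20:50,200:400,2]))
q=P[110:225,205:325].reshape(-1,3); q=q[abs(q[:,2]-.085)<.003]; h=cv2.convexHull(q[:,:2].astype(np.float32))[:,0]
c=q[:,:2].mean(0); z0=np.median(q[:,2])
c=np.array([.5137,.1915])
for k in range(10):
    e=np.hypot(*(h-c).T); hh=h[abs(e-.056)<(.006 if k<3 else .0025)]
    z=np.linalg.lstsq(np.c_[2*hh,np.ones(len(hh))],(hh**2).sum(1),rcond=None)[0]; c=z[:2]
print("rim",c,np.sqrt(z[2]+c@c),len(hh),z0)
def rect(sl,lo,hi,n):
    q=P[sl].reshape(-1,3); q=q[(q[:,2]>lo)&(q[:,2]<hi)]; (x,y),w,a=cv2.minAreaRect((q[:,:2]*1000).astype(np.float32))
    v=np.array([x,y])/1000-c; print(n,len(q),(x,y),w,a,np.median(q[:,2]),"dist",np.hypot(*v),"dir",np.degrees(np.arctan2(v[1],v[0])))
rect(np.s_[140:205,180:235],.099,.108,"keeper")
rect(np.s_[130:210,315:365],.136,.156,"T")
base=P[95:215,195:365].reshape(-1,3); base=base[(base[:,2]>.006)&(base[:,2]<.02)]
print("base",np.median(base[:,2]),cv2.minAreaRect((base[:,:2]*1000).astype(np.float32)))
E
python3 pot.py
```

```text
table 6.98479026104426e-05
rim [0.51797759 0.1914195 ] 0.05545712252908664 40 0.08488881468218012
keeper 940 (441.5357360839844, 180.73196411132812) (29.628314971923828, 50.10222244262695) 7.082245826721191 0.10343733449546985 dist 0.07718536882677121 dir -172.04091663726166
T 878 (608.7578125, 204.02099609375) (16.063152313232422, 65.81697082519531) 0.016257833689451218 0.14763855113324642 dist 0.09165067191048733 dir 7.902907409964337
base 0.010142115255940665 ((531.779541015625, 193.10137939453125), (225.89720153808594, 150.13499450683594), 7.916931629180908)
```

```bash
cat >> h.py <<'E'
S=R.from_matrix(np.array([[0,1,0],[1,0,0],[0,0,-1.]]))  # tool in cover axes
C0=np.array([.5395,-.1361,.0712]); RC=R.from_euler("z",-10,degrees=True)*R.from_euler("y",-30,degrees=True)
PC=np.array([.5178,.1914,.085]); RP=R.from_euler("z",7.9,degrees=True)
H=.0125 # tcp above the underside
def tool_for(c,Rc,h=H): return c+Rc.apply([0,.0003,h]),Rc*S
E
python3 - <<'E'
from h import *
p,Rt=tool_for(C0,RC,H+.09); print(p,Rt.as_euler("xyz",degrees=True),rel(p,Rt))
E
```

```text
[ 0.4890807  -0.12690509  0.1599676 ] [150.   0.  80.] (array([-0.2976, -0.1283,  0.1472]), array([-0.5213, -0.0701,  0.2631]))
```

```bash
python3 -m crank '0.6 -.042 -.018 0 0 0 0;0.6 -.042 -.018 0 0 0 0;0.6 -.042 -.018 0 0 0 0;0.6 -.042 -.018 .02 0 0 0;0.6 -.042 -.018 .03 0 0 0'
python3 -m crank '0.6 -.042 -.018 .03 0 0 0;0.6 -.042 -.018 .03 0 0 0;0.6 0 0 0 -.13 -.0175 .066;0.6 0 0 0 -.13 -.0175 .066;0.6 0 0 0 -.13 -.0175 .066'
python3 -m crank '0.6 0 0 0 -.13 -.0175 .066;0.6 0 0 0 0 0 0;0.6 0 0 0 0 0 0'
python3 - <<'E'
from h import *
p,Rt=tool_for(C0,RC,H+.05); print(p,rel(p,Rt),r.get_state()["qpos"].round(1))
E
```

```text
time: 3.7
eef_pos: [0.5215, -0.0345, 0.2605]
orientation: [179.9, 0.0, 95.5]
wrist_force: [1.5, -0.6, -1.0]
opening: 0.612
time: 4.2
eef_pos: [0.4964, -0.1132, 0.2051]
orientation: [157.2, 0.6, 83.6]
wrist_force: [0.5, -0.1, 0.7]
opening: 0.603
time: 4.5
eef_pos: [0.4966, -0.1122, 0.2052]
orientation: [150.2, -0.1, 80.3]
wrist_force: [0.1, -0.8, 1.1]
opening: 0.602
[ 0.50877685 -0.13037805  0.12532659] (array([-0.016 , -0.0265,  0.0768]), array([-0.0037, -0.0035,  0.0032])) [-17.4  -5.5 136.6  11.5  19.7 -17.5]
```

```bash
python3 -m crank '0.6 -.008 -.013 .02 0 0 0;0.6 -.008 -.0135 .027 0 0 0;0.6 0 0 .03 -.0037 -.0035 .0032;0.6 0 0 0 0 0 0;0.6 0 0 0 0 0 0'
python3 - <<'E'
from h import *
p,Rt=tool_for(C0,RC,H+.03); print(p,rel(p,Rt),r.get_state()["qpos"].round(1))
E
```

```text
time: 5.0
eef_pos: [0.5052, -0.1381, 0.1607]
orientation: [152.6, -1.3, 80.8]
wrist_force: [0.1, 0.3, 0.1]
opening: 0.602
[ 0.51862493 -0.13211453  0.10800608] (array([ 0.0068, -0.0134,  0.0526]), array([-0.0454, -0.0273,  0.0012])) [-21.3   2.  135.   22.6  17.7 -31.8]
```

```bash
cat > kin.py <<'E'
from h import *
from scipy.optimize import least_squares
s=r.get_state()
D=[([-68.314,21.7417,99.3944,0,58.929,-1.909],[.280025,-.641121,.21326],[-179.93,0,23.594]),
([-17.4,-5.5,136.6,11.5,19.7,-17.5],[.4966,-.1122,.2052],[150.2,-.1,80.3]),(s["qpos"],s["eef_pos"],s["orientation"])]
def fk(q,p):
    d,h,L1,L2,a,Lt=p; q=np.radians(q)
    z=lambda t:R.from_euler("z",t); y=lambda t:R.from_euler("y",t)
    A=z(q[0])*y(q[1]); B=A*y(q[2]); W=B*z(q[3]*SG)*y(q[4]); Tt=W*z(q[5]*SG)
    e=z(q[0]).apply([d,0,h])+A.apply([0,0,L1])+B.apply([a,0,L2])+W.apply([0,0,Lt]); return e,Tt
SG=1
if __name__=="__main__":
  for SG in (1,-1):
    f=lambda p:np.concatenate([(fk(q,p)[0]-x)*w for (q,x,o),w in zip(D,(1,.5,1))]+[.001*(np.array(p)-[.15,.2,.5,.5,0,.3])])
    o=least_squares(f,[.15,.2,.5,.5,0,.3]); print(SG,o.x.round(4),f(o.x)[:9].round(4))
    for q,x,e in D:
        Rm=R.from_euler("xyz",e,degrees=True); print((fk(q,o.x)[1].inv()*Rm).as_rotvec(True).round(1))
E
python3 kin.py
```

```text
1 [-0.1984  0.47    0.71    0.7781  0.0597  0.464 ] [-0.0217 -0.0086 -0.0012 -0.0008 -0.0051  0.0062 -0.0005 -0.0004 -0.0019]
[ 0.  0. 90.]
[-0.  0. 90.]
[ 0.  0. 90.]
-1 [ 0.703  -0.2196 -0.0131 -0.013  -0.0232 -0.4226] [-0.0216 -0.0088  0.0042 -0.0047 -0.0053 -0.0225 -0.0007 -0.0055  0.0071]
[ 0.   0.  86.2]
[-5.9  5.9 76.6]
[-10.1  10.1  69.3]
```

```bash
sed -i 's/d,h,L1,L2,a,Lt=p/d,h,L1,L2,a,Lt,b=p/; s/\[d,0,h\]/[d,b,h]/; s/\[.15,.2,.5,.5,0,.3\]/[.15,.2,.5,.5,0,.3,.02]/g; s/for SG in (1,-1)/for SG in (1,)/' kin.py; python3 kin.py
cat >> kin.py <<'E'
E
cat > ik.py <<'E'
import kin; from kin import *
def ik(p,pos,Rt,q0=[-15,10,130,10,20,-20]):
    lo=np.array([-158.9,-42.4,.1,-60.9,0,-176]);hi=np.array([158.9,125.6,152.3,240.9,164.5,176])
    def f(q):
        e,T=fk(q,p); return np.r_[(e-pos)*10,(T*R.from_euler("z",90,degrees=True)).inv().__mul__(Rt).as_rotvec()]
    o=least_squares(f,np.clip(q0,lo+1,hi-1),bounds=(lo,hi)); return o.x.round(1),np.abs(o.fun).max().round(4)
E
cat > t.py <<'E'
from ik import *
f=lambda p:np.concatenate([(fk(q,p)[0]-x)*w for (q,x,o),w in zip(D,(1,.5,1))]+[.001*(np.array(p)-[.15,.2,.5,.5,0,.3,.02])])
p=least_squares(f,[.15,.2,.5,.5,0,.3,.02]).x
for phi in (-25,-15,0,15,25):
  for hh in (H+.06,H+.03,H):
    pos,Rt=tool_for(C0,RC,hh); print(phi,round(hh,3),*ik(p,pos,Rt*R.from_euler("y",phi,degrees=True)))
E
python3 t.py
```

```text
1 [-5.000e-04  3.186e-01  5.512e-01  6.043e-01  4.150e-02  2.693e-01
  2.330e-02] [-0.     -0.      0.     -0.     -0.     -0.0001  0.      0.      0.    ]
[ 0.  0. 90.]
[-0.  0. 90.]
[ 0.  0. 90.]
-25 0.072 [ -4.2   8.6 133.7 -60.9  29.3  65.3] 0.0826
-25 0.042 [ -4.9  13.1 131.5 -60.9  28.1  65.8] 0.1137
-25 0.013 [ -5.4  17.4 129.2 -60.9  27.1  66.2] 0.1422
-15 0.072 [ -9.4   6.  136.5 -60.9  17.1  60.6] 0.0147
-15 0.042 [-10.   10.6 134.4 -60.9  15.7  60.7] 0.0468
-15 0.013 [-10.5  15.1 132.1 -60.9  14.5  60.8] 0.0762
0 0.072 [-19.4   4.7 137.1  29.    9.7 -36.8] 0.0
0 0.042 [-19.1   9.6 135.8  42.6   6.7 -50.2] 0.0
0 0.013 [-18.7  14.3 134.3  68.8   4.7 -76.3] 0.0
15 0.072 [-29.1   7.4 135.4  62.4  27.  -77.6] 0.0
15 0.042 [-28.4  12.  134.   68.7  25.3 -84. ] 0.0
15 0.013 [-27.8  16.6 132.5  75.2  24.  -90.6] 0.0
25 0.072 [-34.3  11.  133.2  65.1  39.1 -84.9] 0.0
25 0.042 [-33.5  15.5 131.8  69.   37.5 -89.1] 0.0
25 0.013 [-32.8  19.8 130.2  73.   36.2 -93.2] 0.0
```

```bash
cat >> h.py <<'E'
PHI=15
def tool_for(c,Rc,h=.0145): return c+Rc.apply([0,.0003,h]),Rc*S*R.from_euler("y",PHI,degrees=True)
def rest(up): return tool_for(C0+RC.apply([0,0,up]),RC)
def potpose(a,T=None,up=0,e=.0015):
    Rc=RP*R.from_euler("y",-a,degrees=True); T=.005*a/25 if T is None else T
    d=.056*np.sin(np.radians(a))+e*a/25
    return tool_for(PC+Rc.apply([T,0,d])+[0,0,up],Rc)
E
sed -i '/^for phi/,$d' t.py; cat >> t.py <<'E'
np.save("p.npy",p); q=[-28,7,135,62,27,-77]
for n,x in [("rest60",rest(.06)),("rest0",rest(0)),("rest120",rest(.12)),("pot up",potpose(25,.034,.1)),("pot dn",potpose(25,.034)),("in",potpose(25)),("15",potpose(15)),("0",potpose(0)),("0up",potpose(0,0,.1))]:
    q,e=ik(p,*x,q); print(n,x[0].round(3),x[1].as_euler("xyz",degrees=True).round(1),q,e)
print(rel(*rest(.06)),rel(*rest(.12)))
E
python3 t.py
```

```text
rest60 [ 0.503 -0.129  0.136] [149.1 -13.   87.6] [-29.1   7.  135.4  61.9  27.2 -77.1] 0.0
rest0 [ 0.532 -0.135  0.084] [149.1 -13.   87.6] [-27.8  16.3 132.6  74.8  24.1 -90.2] 0.0
rest120 [ 0.473 -0.124  0.188] [149.1 -13.   87.6] [-30.6  -2.6 137.5  50.7  32.2 -65.6] 0.0
pot up [0.532 0.194 0.235] [154.2 -13.6 104.4] [ 11.2  -1.1 128.3  28.   30.  -21.6] 0.0
pot dn [0.532 0.194 0.135] [154.2 -13.6 104.4] [ 11.2   9.5 130.7  45.   19.4 -40.2] 0.0
in [0.506 0.19  0.123] [154.2 -13.6 104.4] [ 11.4   8.8 133.7  49.7  17.8 -45. ] 0.0
15 [0.513 0.191 0.115] [164.5 -14.5 101.9] [ 11.1  12.1 128.2  31.9  27.6 -25.8] 0.0
0 [0.518 0.192 0.1  ] [180.  -15.   97.9] [ 10.6  18.4 120.3  22.4  42.7 -14. ] 0.0
0up [0.518 0.192 0.2  ] [180.  -15.   97.9] [ 10.6   9.3 118.5  18.9  53.   -8.8] 0.0
(array([ 0.0077, -0.0149,  0.0206]), array([-0.0452,  0.2345, -0.0047])) (array([ 0.0093, -0.0176, -0.0393]), array([-0.0452,  0.2345, -0.0047]))
```

```bash
sed -i 's/^PHI=15/PHI=20/; s/h=.0145/h=.0158/' h.py; sed -i 's/potpose(25/potpose(23/g' t.py; python3 t.py
```

```text
rest60 [ 0.502 -0.129  0.137] [148.4 -17.2  90.3] [-31.9   8.5 134.5  63.7  33.3 -81.2] 0.0
rest0 [ 0.532 -0.134  0.085] [148.4 -17.2  90.3] [-30.5  17.6 131.6  73.6  30.3 -91.5] 0.0
rest120 [ 0.473 -0.124  0.189] [148.4 -17.2  90.3] [-33.6  -0.9 136.6  54.5  38.  -71.5] 0.0
pot up [0.534 0.194 0.234] [155.7 -18.4 106. ] [  8.3   0.5 127.3  36.5  34.8 -30.9] 0.0
pot dn [0.534 0.194 0.134] [155.7 -18.4 106. ] [  8.3  10.9 129.6  52.   25.5 -48.7] 0.0
in [0.507 0.19  0.123] [155.7 -18.4 106. ] [  8.3  10.1 132.6  55.8  24.2 -52.8] 0.0
15 [0.513 0.191 0.116] [164.1 -19.3 103.3] [  8.3  12.7 128.3  41.8  30.7 -37.2] 0.0
0 [0.518 0.192 0.101] [180.  -20.   97.9] [  8.3  18.9 120.6  29.3  44.3 -21.5] 0.0
0up [0.518 0.192 0.201] [180.  -20.   97.9] [  8.3   9.6 118.8  25.   54.1 -14.9] 0.0
(array([ 0.0077, -0.0149,  0.0193]), array([-0.0451,  0.3217, -0.0067])) (array([ 0.0094, -0.0176, -0.0406]), array([-0.0451,  0.3217, -0.0067]))
```

```bash
python3 -m crank '0.6 0 0 -.01 -.011 .08 -.002;0.6 0 0 0 -.011 .08 -.002;0.6 0 0 0 -.011 .08 -.002;0.6 0 0 0 -.011 .08 -.002;0.6 0 0 0 0 0 0'
python3 - <<'E'
from h import *
print(rel(*rest(.04)),r.get_state()["qpos"].round(1))
E
```

```text
time: 5.5
eef_pos: [0.5001, -0.1383, 0.1676]
orientation: [148.9, -16.3, 89.6]
wrist_force: [0.2, 0.0, -0.2]
opening: 0.598
(array([-0.0064, -0.0147,  0.0474]), array([-0.0055,  0.0195, -0.0013])) [-32.5   4.4 133.9  56.6  34.9 -73.4]
```

```bash
python3 -m crank '0.6 -.0032 -.0074 .0237 -.0055 .0195 -.0013;0.6 -.0032 -.0074 .0237 0 0 0;0.6 0 0 0 0 0 0;0.6 0 0 0 0 0 0'
python3 - <<'E'
from h import *
print(rel(*rest(.0)),r.get_state()["qpos"].round(1))
E
```

```text
time: 5.9
eef_pos: [0.512, -0.1294, 0.1196]
orientation: [148.5, -17.1, 90.3]
wrist_force: [0.3, -0.7, 1.0]
opening: 0.604
(array([-0.0152,  0.0004,  0.0373]), array([-0.002 ,  0.0014,  0.0014])) [-31.1  11.5 133.7  66.8  32.  -84.3]
```

```bash
python3 -m crank '0.6 -.006 0 .015 -.002 .001 .001;0.6 -.006 0 .015 0 0 0;0.6 -.003 0 .007 0 0 0;0.6 0 0 0 0 0 0;0.6 0 0 0 0 0 0'
python3 - <<'E'
from h import *
print(rel(*rest(.0)),r.get_state()["qpos"].round(1))
s,p,d=look("wrist","w3")
E
```

```text
time: 6.4
eef_pos: [0.5315, -0.1349, 0.0854]
orientation: [148.3, -17.2, 90.3]
wrist_force: [0.1, 0.3, 0.3]
opening: 0.602
(array([ 0.0003, -0.0001,  0.0007]), array([0.0018, 0.0006, 0.0003])) [-30.5  17.5 131.6  73.8  30.3 -91.7]
```

View pics/w3.png

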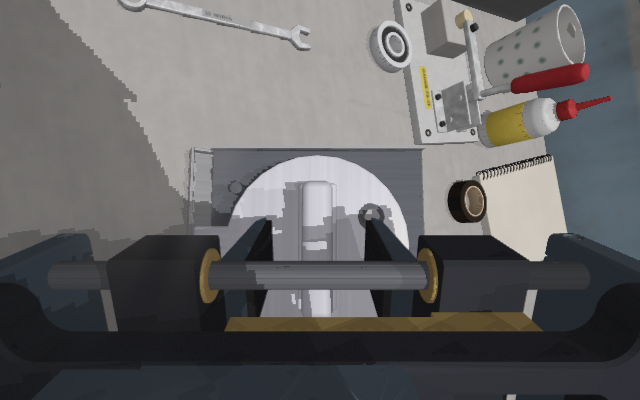

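Fingers straddle the rib (rib at column 317, midway between the fingers at 268 and 368). Close.

```bash
python3 -m crank '0 0 0 0 0 0 0;0 0 0 0 0 0 0;0 0 0 0 0 0 0;0 0 0 0 0 0 0;0 0 0 0 0 0 0' 40
python3 - <<'E'
from h import *
print(rel(*rest(.0)),rel(*rest(.06)))
E
```

```text
time: 6.95
eef_pos: [0.5315, -0.1349, 0.0846]
orientation: [148.4, -17.2, 90.3]
wrist_force: [-0.9, 0.2, -0.6]
opening: 0.195
(array([0.0006, 0.0004, 0.    ]), array([ 0.0014,  0.0006, -0.0002])) (array([ 0.021 ,  0.0004, -0.0564]), array([ 0.0014,  0.0006, -0.0002]))
```

```bash
python3 -m crank '0 0 0 0 0 0 0;0 .004 0 -.011 0 0 0;0 .0055 0 -.015 0 0 0;0 .0055 0 -.015 0 0 0;0 .0055 0 -.015 0 0 0'
python3 -m crank '0 .007 0 -.02 0 0 0;0 .007 0 -.02 0 0 0;0 .007 0 -.02 0 0 0;0 0 0 0 0 0 0'
python3 - <<'E'
from h import *
print(rel(*rest(.12)),rel(*potpose(23,.034,.1)),r.get_state()["qpos"].round(1))
s,p,d=look("side","s1");cv2.imwrite("pics/s1c.png",cv2.resize(p[100:330,180:420,::-1],None,fx=2.5,fy=2.5))
E
```

```text
time: 7.45
eef_pos: [0.5013, -0.1293, 0.1362]
orientation: [148.4, -17.2, 90.3]
wrist_force: [0.1, 0.1, -3.2]
opening: 0.178
time: 7.85
eef_pos: [0.4703, -0.125, 0.1926]
orientation: [148.2, -17.1, 90.3]
wrist_force: [0.7, -0.7, -3.7]
opening: 0.175
(array([-0.0002, -0.0001,  0.0046]), array([0.0034, 0.0017, 0.001 ])) (array([0.3167, 0.0269, 0.0801]), array([ 0.2126,  0.1416, -0.2204])) [-33.9  -1.6 136.8  54.1  38.3 -71.2]
```

View pics/s1c.png

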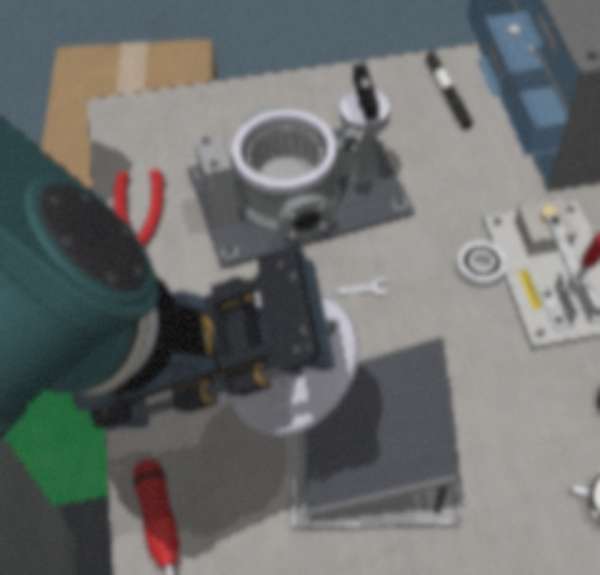

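```bash
python3 -m crank '0 .04 .0034 .01 0 0 0;0 .04 .0034 .01 0 0 0;0 .04 .0034 .01 0 0 0;0 .04 .0034 .01 0 0 0;0 .04 .0034 .01 0 0 0'
python3 -m crank '0 .04 .0034 .01 0 0 0;0 .04 .0034 .01 0 0 0;0 .037 .003 .01 .04 .028 -.044;0 0 0 0 .043 .028 -.044;0 0 0 0 .043 .028 -.044'
python3 -m crank '0 0 0 0 .043 .028 -.044;0 0 0 0 .043 .028 -.044;0 0 0 0 0 0 0;0 0 0 0 0 0 0'
python3 - <<'E'
from h import *
print(rel(*potpose(23,.034,.04)),r.get_state()["qpos"].round(1))
E
```

```text
time: 8.4
eef_pos: [0.5102, 0.0783, 0.2173]
orientation: [148.4, -17.2, 90.3]
wrist_force: [0.3, -0.8, -3.7]
opening: 0.172
time: 8.9
eef_pos: [0.5332, 0.1962, 0.2318]
orientation: [152.9, -17.7, 100.0]
wrist_force: [-0.4, 0.2, -4.0]
opening: 0.173
time: 9.3
eef_pos: [0.5336, 0.1943, 0.232]
orientation: [155.8, -18.4, 105.8]
wrist_force: [-0.2, 0.4, -3.5]
opening: 0.172
(array([-0.0186, -0.0225,  0.0499]), array([-0.0016,  0.001 , -0.0035])) [  8.4   0.7 127.3  36.5  34.6 -30.7]
```

```bash
python3 -m crank '0 -.0062 -.0075 .0166 0 0 -.0035;0 -.0062 -.0075 .0166 0 0 0;0 -.0062 -.0075 .0166 -.0016 .001 0;0 0 0 0 0 0 0;0 0 0 0 0 0 0'
cat > hand.py <<'E'
from h import *
import sys
s,p,d=look("wrist","w4"); P=cloud("wrist",d,s)
R0=R.from_euler("xyz",s["orientation"],degrees=True); Rc=R0*(S*R.from_euler("y",PHI,degrees=True)).inv()
c=s["eef_pos"]-Rc.apply([0,.0003,.0158])
L=Rc.inv().apply(P.reshape(-1,3)-c); ok=(d.ravel()>0)
m=ok&(abs(L[:,2]-.008)<.006)&(np.hypot(L[:,0],L[:,1])<.066)&(L[:,1]>.02)&(abs(L[:,0])>.012)
q=L[m]
for k in range(4):
    A=np.c_[q[:,:2],np.ones(len(q))];a=np.linalg.lstsq(A,q[:,2],rcond=None)[0]; q=q[abs(q[:,2]-A@a)<.0015]
print("top plane slopes (deg) x,y; height",np.degrees(a[:2]),a[2],len(q))
h=cv2.convexHull(q[:,:2].astype(np.float32))[:,0]; cc=np.zeros(2)
for k in range(8):
    hh=h[(abs(np.hypot(*(h-cc).T)-.058)<.003)]
    o=cv2.fitEllipse if 0 else None
    z=np.linalg.lstsq(np.c_[2*hh,np.ones(len(hh))],(hh**2).sum(1),rcond=None)[0]; cc=z[:2]
print("disc centre",cc,np.sqrt(z[2]+cc@cc),len(hh))
print("d",rel(*potpose(23,.034,.0)))
E
python3 hand.py
```

```text
time: 9.8
eef_pos: [0.5335, 0.194, 0.1754]
orientation: [155.7, -18.3, 106.1]
wrist_force: [-0.3, -0.0, -3.0]
opening: 0.172
top plane slopes (deg) x,y; height [ 0.10262894 -0.34908924] 0.008563612347649036 4889
disc centre [0.00028703 0.00126914] 0.056856875799320306 37
d (array([-0.0132, -0.0168,  0.036 ]), array([ 0.0012, -0.0006,  0.0018]))
```

```bash
python3 -m crank '0 -.0044 -.0056 .012 .0012 -.0006 .0018;0 -.0044 -.0056 .012 0 0 0;0 -.0044 -.0056 .011 0 0 0;0 0 0 0 0 0 0;0 0 0 0 0 0 0'
python3 - <<'E'
from h import *
print(rel(*potpose(23,.034,.0)),rel(*potpose(23)))
E
```

```text
time: 10.35
eef_pos: [0.5336, 0.1935, 0.1356]
orientation: [155.7, -18.4, 106.0]
wrist_force: [-0.7, 0.6, -2.6]
opening: 0.175
(array([-0.    , -0.0004,  0.0013]), array([ 0.0004, -0.0002,  0.0004])) (array([-0.    , -0.0298,  0.0013]), array([ 0.0004, -0.0002,  0.0004]))
```

```bash
python3 -m crank '0 0 -.006 .0008 0 0 0;0 0 -.008 0 0 0 0;0 0 -.008 0 0 0 0;0 0 -.0075 0 0 0 0;0 0 0 0 0 0 0'
python3 - <<'E'
from h import *
s=r.get_state();print(s["wrist_force"],s["moment"],rel(*potpose(23)),rel(*potpose(15)))
s,p,d=look("side","s2");cv2.imwrite("pics/s2c.png",cv2.resize(p[110:230,210:370,::-1],None,fx=4,fy=4,interpolation=cv2.INTER_CUBIC))
E
```

```text
time: 10.85
eef_pos: [0.505, 0.1897, 0.1218]
orientation: [155.8, -18.4, 106.0]
wrist_force: [0.9, -0.7, -3.5]
opening: 0.173
[ 0.8532435  -0.71636674 -3.46508115] [-0.550049    0.26330642  0.02724583] (array([ 0.0002,  0.0021, -0.0001]), array([-0.0018, -0.0003, -0.0001])) (array([-0.0027,  0.0049,  0.008 ]), array([ 0.1294, -0.0003,  0.0477]))
```

View pics/s2c.png

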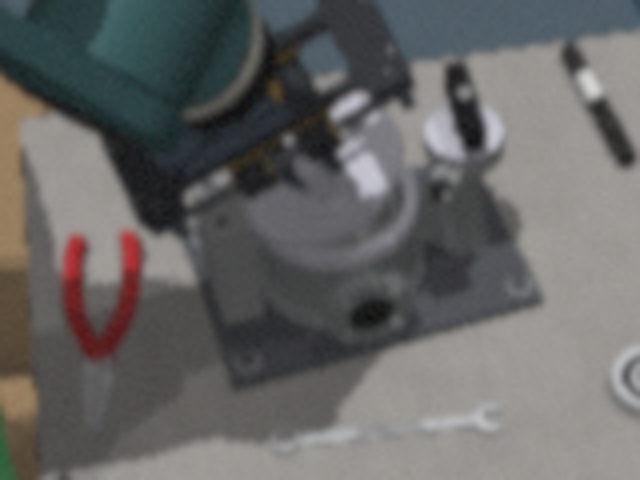

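```bash
python3 -m crank '0 -.0009 .002 .0022 .043 0 .016;0 -.0009 .0016 .0027 .043 0 .016;0 -.0009 .0013 .003 .043 0 .016;0 0 0 0 0 0 0;0 0 0 0 0 0 0'
python3 - <<'E'
from h import *
s=r.get_state();print(s["wrist_force"],s["moment"],rel(*potpose(15)),rel(*potpose(7)))
E
```

```text
time: 11.4
eef_pos: [0.5139, 0.1911, 0.1163]
orientation: [163.9, -19.3, 103.3]
wrist_force: [-0.9, 0.4, -3.3]
opening: 0.173
[-0.86889895  0.39115276 -3.32174235] [-0.49472957  0.17693507  0.02968242] (array([ 0.0001, -0.0013,  0.    ]), array([ 0.0027, -0.0003,  0.0005])) (array([-0.0029,  0.0003,  0.0081]), array([ 0.1339, -0.0003,  0.0483]))
```

```bash
python3 -m crank '0 -.001 0 .0025 .045 0 .016;0 -.001 0 .0027 .045 0 .016;0 -.001 0 .0029 .045 0 .016;0 0 0 0 0 0 0;0 0 0 0 0 0 0'
python3 - <<'E'
from h import *
s=r.get_state();print(s["wrist_force"],s["moment"],rel(*potpose(7)),rel(*potpose(1.5)))
E
```

```text
time: 11.9
eef_pos: [0.5152, 0.1913, 0.1077]
orientation: [172.6, -19.9, 100.5]
wrist_force: [0.1, -0.3, -3.0]
opening: 0.174
[ 0.05937427 -0.25940023 -3.03318466] [-0.45644102 -0.03385919 -0.01399158] (array([ 0.0001,  0.0012, -0.0002]), array([-0.0009, -0.0005,  0.0005])) (array([-0.0019,  0.0017,  0.0053]), array([ 0.0893, -0.0005,  0.0333]))
```

```bash
python3 -m crank '0 -.001 .0009 .0025 .045 0 .0165;0 -.001 .0008 .0028 .045 0 .0165;0 0 0 0 0 0 0;0 0 0 0 0 0 0;0 0 0 0 0 0 0'
python3 - <<'E'
from h import *
s=r.get_state();print(s["wrist_force"],s["moment"],rel(*potpose(1.5)),rel(*potpose(0)))
E
```

```text
time: 12.4
eef_pos: [0.5172, 0.1915, 0.1024]
orientation: [178.5, -20.0, 98.5]
wrist_force: [0.7, 0.4, -2.5]
opening: 0.175
[ 0.69804912  0.42237759 -2.51415155] [-0.48080648 -0.11569136 -0.01676225] (array([0.0001, 0.0004, 0.    ]), array([-0.001 , -0.0004,  0.0002])) (array([-0.0004,  0.0005,  0.0015]), array([ 0.0236, -0.0004,  0.0092]))
```

```bash
python3 -m crank '0 -.0004 .0004 .0014 .0236 0 .0092;0 0 0 0 0 0 0;0 -.0002 0 .0005 0 0 0;0 0 0 0 0 0 0;0 0 0 0 0 0 0'
python3 - <<'E'
from h import *
s=r.get_state();print(s["wrist_force"],s["moment"],rel(*potpose(0)))
E
```

```text
time: 12.9
eef_pos: [0.5184, 0.1917, 0.1006]
orientation: [-180.0, -20.0, 97.9]
wrist_force: [-1.4, 0.1, 0.2]
opening: 0.173
[-1.42042575  0.08433415  0.1626523 ] [-0.15332787 -0.22498857 -0.02652689] (array([ 0.0001, -0.0006, -0.0002]), array([-0.0004, -0.0002, -0.0004]))
```

```bash
python3 -m crank '0 -.0002 0 .0005 0 0 0;0.4 0 0 0 0 0 0;0.4 0 0 0 0 0 0;0.4 0 0 0 0 0 0;0.4 0 0 0 0 0 0'
python3 -m crank '0.4 0 0 0 0 0 0;0.4 .003 0 -.01 0 0 0;0.4 .01 0 -.028 0 0 0;0.4 .01 0 -.028 0 0 0;0.4 .01 0 -.028 0 0 0'
python3 - <<'E'
from h import *
t=np.array([.609,.204,0]); 
Rt=R.from_euler("z",98,degrees=True)*R.from_euler("x",180,degrees=True)
print(rel([.56,.19,.28],Rt),r.get_state()["qpos"].round(1))
E
```

```text
time: 13.4
eef_pos: [0.5182, 0.1917, 0.0998]
orientation: [-179.9, -20.0, 97.9]
wrist_force: [-0.3, -0.5, -0.7]
opening: 0.396
time: 13.9
eef_pos: [0.5184, 0.1904, 0.2012]
orientation: [-179.9, -20.0, 97.9]
wrist_force: [0.2, -0.3, -0.2]
opening: 0.399
(array([ 0.0212,  0.0411, -0.0761]), array([-0.0007, -0.349 , -0.0023])) [  8.1   9.6 118.7  24.9  54.3 -14.9]
```

```bash
python3 -m crank '0.4 .007 .014 -.025 0 0 0;0.4 .007 .014 -.025 0 -.116 0;0.4 .007 .013 -.025 0 -.116 0;0.4 0 0 0 0 -.116 0;0.4 0 0 0 0 0 0'
cat > seat.py <<'E'
from h import *
s,p,d=look("wrist","w5"); P=cloud("wrist",d,s); print(s["eef_pos"],s["orientation"],s["time"])
K,M=T("wrist",s)
L=RP.inv().apply(P.reshape(-1,3)-PC); ok=d.ravel()>0
m=ok&(abs(L[:,2]-.008)<.006)&(np.hypot(L[:,0],L[:,1])<.062)&(abs(L[:,0])>.012)
q=L[m]
for k in range(4):
    A=np.c_[q[:,:2],np.ones(len(q))];a=np.linalg.lstsq(A,q[:,2],rcond=None)[0]; q=q[abs(q[:,2]-A@a)<.0015]
print("tilt deg",np.degrees(a[:2]),"top z",a[2],len(q))
h=cv2.convexHull(q[:,:2].astype(np.float32))[:,0]; cc=np.zeros(2)
for k in range(8):
    hh=h[(abs(np.hypot(*(h-cc).T)-.058)<.003)]
    z=np.linalg.lstsq(np.c_[2*hh,np.ones(len(hh))],(hh**2).sum(1),rcond=None)[0]; cc=z[:2]
print("disc centre",cc,np.sqrt(z[2]+cc@cc),len(hh))
b=L[ok&(L[:,2]>.052)&(L[:,2]<.068)&(abs(L[:,0]-.092)<.03)&(abs(L[:,1])<.045)]
(x,y),w,an=cv2.minAreaRect((b[:,:2]*1000).astype(np.float32)); print("T local",x,y,w,an,np.median(b[:,2]),"world",RP.apply([x/1000,y/1000,0])+PC)
rb=L[ok&(L[:,2]>.044)&(L[:,2]<.051)&(np.hypot(L[:,0],L[:,1])<.04)]; print("rib",cv2.minAreaRect((rb[:,:2]*1000).astype(np.float32)))
E
python3 seat.py
```

```text
time: 14.4
eef_pos: [0.56, 0.1948, 0.2789]
orientation: [179.9, 0.1, 98.0]
wrist_force: [-0.4, 0.3, -0.8]
opening: 0.401
[0.55996465 0.19476145 0.27892382] [1.79912322e+02 7.35824928e-02 9.80003965e+01] 14.4
tilt deg [ 0.0611624  -0.01106315] top z 0.008086824321067177 5002
disc centre [0.00117374 0.00073651] 0.05745514092968202 39
T local 91.7495346069336 0.6490745544433594 (64.4786376953125, 16.265182495117188) 81.7221450805664 0.06268292743804123 world [0.60858957 0.20465339 0.085     ]
rib ((1.2085466384887695, 0.9256439208984375), (68.64481353759766, 15.846183776855469), 89.68231201171875)
```

View pics/w5.png

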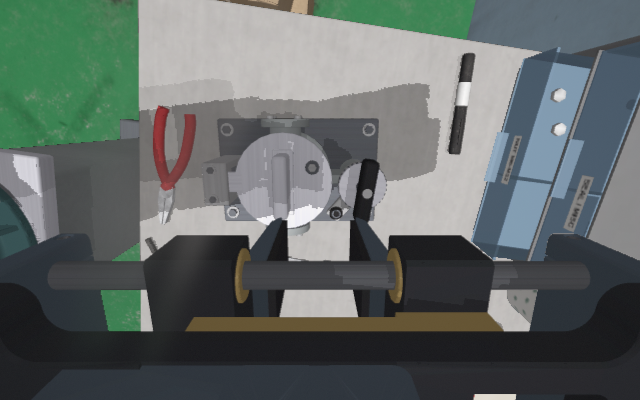

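```bash
python3 - <<'E'
from h import *
P=cloud("top",np.load("pics/top0.npy")).reshape(-1,3)
for lo,hi in ((.05,.1),(.1,.15),(.15,.2),(.2,.3),(.3,.5)):
    q=P[(P[:,2]>lo)&(P[:,2]<hi)&(P[:,0]>.6)&(P[:,1]>.05)&(P[:,1]<.45)&(np.hypot(P[:,0]-.609,P[:,1]-.204)>.04)]
    print(lo,len(q),np.percentile(q[:,0],1).round(3) if len(q) else None,np.hypot(q[:,0]-.609,q[:,1]-.204).min().round(3) if len(q) else None)
Rt=R.from_euler("z",89.6,degrees=True)*R.from_euler("x",180,degrees=True)
print(rel([.6088,.2043,.20],Rt),rel([.6088,.2043,.122],Rt))
from ik import *
p=np.load("p.npy");q=[18,20,110,0,50,18]
for yw in (90,50,15): q,e=ik(p,[.6088,.2043,.122],R.from_euler("z",yw,degrees=True)*R.from_euler("x",180,degrees=True),q);print(q,e)
E
```

```text
0.05 2532 0.76 0.152
0.1 1051 0.769 0.161
0.15 9428 0.807 0.197
0.2 0 None None
0.3 0 None None
(array([0.0027, 0.0505, 0.0778]), array([-0.0009, -0.0025,  0.1466])) (array([0.0025, 0.0506, 0.1558]), array([-0.0009, -0.0025,  0.1466]))
[ 16.5  23.4 108.3   0.   48.3  16.5] 0.0
[ 16.5  23.4 108.3  -0.   48.3  56.5] 0.0
[ 16.5  23.4 108.3   0.   48.3  91.5] 0.0
```

```bash
python3 -m crank '0.5 .0025 .017 .025 0 -.0025 .073;0.5 0 .017 .025 0 0 .073;0.5 0 .016 .02 0 0 0;0.5 0 0 0 0 0 0;0.5 0 0 0 0 0 0'
python3 - <<'E'
from h import *
Rt=R.from_euler("z",89.6,degrees=True)*R.from_euler("x",180,degrees=True)
print(rel([.6088,.2043,.122],Rt))
E
```

```text
time: 14.95
eef_pos: [0.6083, 0.1983, 0.2068]
orientation: [-179.8, 0.0, 89.5]
wrist_force: [-0.6, -0.1, 0.2]
opening: 0.501
(array([0.0061, 0.0007, 0.0848]), array([-0.0031,  0.0004, -0.0022]))
```

```bash
python3 -m crank '0.5 .006 .0007 .025 -.003 0 -.002;0.5 0 0 .03 0 0 0;0.5 0 0 .03 0 0 0;0.5 0 0 0 0 0 0;0.5 0 0 0 0 0 0'
python3 - <<'E'
from h import *
Rt=R.from_euler("z",89.6,degrees=True)*R.from_euler("x",180,degrees=True)
print(rel([.6088,.2043,.122],Rt),r.get_state()["wrist_force"])
E
python3 -m crank '0 0 0 0 0 0 0;0 0 0 0 0 0 0;0 0 0 0 0 0 0;0 0 0 0 0 0 0;0 0 0 0 0 0 0' 30
python3 -m crank '0 0 0 0 0 0 0;0 0 0 0 0 0 0'
python3 - <<'E'
from h import *
s=r.get_state();print(s["wrist_force"],s["moment"],s["orientation"],s["eef_pos"])
E
```

```text
time: 15.45
eef_pos: [0.6099, 0.2048, 0.1235]
orientation: [179.9, 0.0, 89.6]
wrist_force: [-0.1, 0.0, 0.1]
opening: 0.504
(array([-0.0005, -0.0011,  0.0015]), array([0.0022, 0.0008, 0.0004])) [-0.11130667  0.00926059  0.13705964]
time: 15.95
eef_pos: [0.6088, 0.205, 0.1227]
orientation: [-180.0, 0.1, 89.6]
wrist_force: [-11.2, 0.6, 14.7]
opening: 0.171
time: 16.15
eef_pos: [0.6087, 0.205, 0.1227]
orientation: [-180.0, 0.1, 89.6]
wrist_force: [-11.4, 0.7, 13.4]
opening: 0.176
[-11.41907317   0.65106381  13.42061738] [ 0.00482994  2.09558474 -0.09523015] [-1.79968844e+02  9.24968359e-02  8.96348224e+01] [0.60874712 0.20498056 0.12269642]
```

```bash
python3 -m crank '0 0 -.0008 -.0006 0 0 0;0 0 0 0 0 0 0'
python3 - <<'E'
from h import *
s=r.get_state();print(s["wrist_force"],s["moment"],s["orientation"],s["eef_pos"])
E
```

```text
time: 16.35
eef_pos: [0.6086, 0.205, 0.1228]
orientation: [179.9, 0.1, 89.6]
wrist_force: [-4.9, 1.3, 3.1]
opening: 0.174
[-4.91347959  1.34100791  3.05190143] [0.17307608 0.82298725 0.04995298] [1.79924871e+02 8.03576735e-02 8.96414630e+01] [0.60862135 0.20498048 0.12282677]
```

```bash
python3 -m crank '0 0 -.0004 0 0 0 .1;0 0 0 0 0 0 .1;0 0 0 0 0 0 .1;0 0 0 0 0 0 .1;0 0 0 0 0 0 .1'
cat > st.py <<'E'
from h import *
s=r.get_state();print("F",s["wrist_force"].round(2),"M",s["moment"].round(3),"handle total",round(.145+np.radians(89.64-s["orientation"][2]),3),s["eef_pos"].round(4),s["opening"])
E
python3 st.py
```

```text
time: 16.85
eef_pos: [0.6092, 0.2048, 0.1229]
orientation: [179.8, -0.0, 60.8]
wrist_force: [2.6, -1.5, -0.4]
opening: 0.169
F [ 2.56 -1.5  -0.41] M [-0.347 -0.464  0.123] handle total 0.649 [0.6092 0.2048 0.1229] 0.16879328803318025
```

```bash
python3 -m crank '0 0 0 0 0 0 .06;0 0 0 0 0 0 .06;0 0 0 0 0 0 .06;0 0 0 0 0 0 .05;0 0 0 0 0 0 0'; python3 st.py
python3 -m crank '0 0 0 0 0 0 .04;0 0 0 0 0 0 .04;0 0 0 0 0 0 .04;0 0 0 0 0 0 0'; python3 st.py
```

```text
time: 17.35
eef_pos: [0.6095, 0.2046, 0.1229]
orientation: [179.8, -0.1, 47.8]
wrist_force: [4.1, -3.0, -2.3]
opening: 0.173
F [ 4.09 -2.96 -2.27] M [-0.727 -0.829  0.048] handle total 0.876 [0.6095 0.2046 0.1229] 0.17343025318614314
time: 17.75
eef_pos: [0.6096, 0.2045, 0.1229]
orientation: [179.8, -0.1, 40.9]
wrist_force: [4.3, -4.0, -2.7]
opening: 0.173
F [ 4.32 -3.98 -2.74] M [-0.931 -0.966 -0.019] handle total 0.995 [0.6096 0.2045 0.1229] 0.17349362721553824
```

```bash
python3 -m crank '0 0 .0005 0 0 0 .03;0 0 0 0 0 0 .03;0 0 0 0 0 0 0'; python3 st.py
python3 -m crank '0 0 0 0 0 0 .03;0 0 0 0 0 0 .03;0 0 0 0 0 0 0'; python3 st.py
python3 -m crank '0 0 0 0 0 0 .03;0 0 0 0 0 0 0'; python3 st.py
```

```text
time: 18.05
eef_pos: [0.6097, 0.2045, 0.1229]
orientation: [179.8, -0.1, 37.5]
wrist_force: [5.3, -1.3, -1.8]
opening: 0.171
F [ 5.26 -1.28 -1.83] M [-0.51  -0.796  0.39 ] handle total 1.055 [0.6097 0.2045 0.1229] 0.17116455506730952
time: 18.35
eef_pos: [0.6097, 0.2044, 0.1229]
orientation: [179.8, -0.1, 34.1]
wrist_force: [5.2, -2.5, -1.6]
opening: 0.173
F [ 5.15 -2.52 -1.63] M [-0.706 -0.844  0.118] handle total 1.115 [0.6097 0.2044 0.1229] 0.1733680061133347
time: 18.55
eef_pos: [0.6097, 0.2043, 0.1229]
orientation: [179.8, -0.1, 32.3]
wrist_force: [4.0, -3.3, -0.8]
opening: 0.171
F [ 3.95 -3.3  -0.83] M [-0.741 -0.813  0.006] handle total 1.145 [0.6097 0.2043 0.1229] 0.17076600976767592
```

```bash
python3 -m crank '0 0 .0003 0 0 0 .025;0 0 0 0 0 0 0'; python3 st.py
python3 -m crank '0 0 0 0 0 0 .025;0 0 0 0 0 0 0'; python3 st.py
python3 -m crank '0 0 0 0 0 0 .025;0 0 0 0 0 0 0'; python3 st.py
```

```text
time: 18.75
eef_pos: [0.6097, 0.2042, 0.123]
orientation: [179.8, -0.1, 30.9]
wrist_force: [5.4, -1.5, -0.6]
opening: 0.171
F [ 5.42 -1.53 -0.62] M [-0.531 -0.923 -0.076] handle total 1.171 [0.6097 0.2042 0.123 ] 0.17141597366746247
time: 18.95
eef_pos: [0.6097, 0.2042, 0.1229]
orientation: [179.8, -0.1, 29.5]
wrist_force: [4.9, -1.5, -1.1]
opening: 0.177
F [ 4.91 -1.5  -1.09] M [-0.574 -0.955  0.056] handle total 1.195 [0.6097 0.2042 0.1229] 0.1766371354316754
time: 19.15
eef_pos: [0.6097, 0.2042, 0.1229]
orientation: [179.8, -0.1, 28.0]
wrist_force: [5.1, -2.2, -1.8]
opening: 0.175
F [ 5.14 -2.16 -1.85] M [-0.624 -0.941  0.003] handle total 1.22 [0.6097 0.2042 0.1229] 0.17549460022790025
```

```bash
for k in 1; do python3 -m crank '0 0 .0002 0 0 0 .025;0 0 0 0 0 0 .025;0 0 0 0 0 0 0'; python3 st.py; done
python3 -m crank '0 0 0 0 0 0 .025;0 0 0 0 0 0 .025;0 0 0 0 0 0 0'; python3 st.py
python3 -m crank '0 0 0 0 0 0 .025;0 0 0 0 0 0 .025;0 0 0 0 0 0 0'; python3 st.py
```

```text
time: 19.45
eef_pos: [0.6097, 0.2041, 0.1229]
orientation: [179.9, -0.1, 25.1]
wrist_force: [4.3, -1.6, -0.5]
opening: 0.175
F [ 4.25 -1.6  -0.45] M [-0.498 -0.846 -0.098] handle total 1.271 [0.6097 0.2041 0.1229] 0.17468492387095724
time: 19.75
eef_pos: [0.6098, 0.204, 0.1229]
orientation: [179.9, -0.1, 22.3]
wrist_force: [5.0, -2.4, -1.5]
opening: 0.176
F [ 5.   -2.44 -1.52] M [-0.548 -0.917 -0.18 ] handle total 1.321 [0.6098 0.204  0.1229] 0.17593411134271603
time: 20.05
eef_pos: [0.6098, 0.204, 0.1229]
orientation: [179.9, -0.1, 19.4]
wrist_force: [5.3, -2.4, 0.1]
opening: 0.172
F [ 5.26 -2.4   0.15] M [-0.667 -0.975 -0.116] handle total 1.371 [0.6098 0.204  0.1229] 0.17163878791674428
```

```bash
python3 -m crank '0 0 0 0 0 0 .02;0 0 0 0 0 0 .02;0 0 0 0 0 0 0;0 0 0 0 0 0 0'; python3 st.py
python3 -m crank '0 0 0 0 0 0 0;0 0 0 0 0 0 0'; python3 st.py
```

```text
time: 20.45
eef_pos: [0.6098, 0.2039, 0.1229]
orientation: [179.9, -0.1, 17.2]
wrist_force: [5.9, -3.5, -0.9]
opening: 0.175
F [ 5.86 -3.53 -0.93] M [-0.669 -0.916  0.034] handle total 1.41 [0.6098 0.2039 0.1229] 0.17466654363247444
time: 20.65
eef_pos: [0.6098, 0.2039, 0.1229]
orientation: [179.9, -0.1, 17.2]
wrist_force: [6.3, -2.1, -0.2]
opening: 0.175
F [ 6.3  -2.08 -0.25] M [-0.668 -1.062  0.033] handle total 1.41 [0.6098 0.2039 0.1229] 0.17467472413825846
```

Moment back to zero past the negative dip, at total turn of about 1.41: one click. Release, rise and look.

```bash
python3 -m crank '0.45 0 0 0 0 0 0;0.45 0 0 0 0 0 0;0.45 0 0 0 0 0 0;0.45 0 0 0 0 0 0;0.45 0 0 0 0 0 0'
python3 -m crank '0.45 0 0 -.02 0 0 0;0.45 0 0 -.035 0 0 0;0.45 0 0 -.05 0 0 0;0.45 0 0 -.05 0 0 0;0.45 0 0 -.02 0 0 0'
python3 -m crank '0.45 -.03 .03 0 0 0 -.14;0.45 -.03 .03 0 0 0 -.14;0.45 0 0 0 0 0 -.14;0.45 0 0 0 0 0 -.14;0.45 0 0 0 0 0 -.14'
python3 -m crank '0.45 0 0 0 0 0 -.14;0.45 0 0 0 0 0 -.14;0.45 0 0 0 0 0 -.14;0.45 0 0 0 0 0 0;0.45 0 0 0 0 0 0'
sed -i 's/"w5"/"w6"/' seat.py; python3 seat.py; python3 -c "
import cv2;p=cv2.imread('pics/w6.png');cv2.imwrite('pics/w6c.png',cv2.resize(p[60:240,160:460],None,fx=2.6,fy=2.6,interpolation=cv2.INTER_CUBIC))"
```

```text
time: 21.15
eef_pos: [0.6091, 0.2041, 0.1226]
orientation: [179.9, -0.1, 17.2]
wrist_force: [-0.6, -0.7, 1.0]
opening: 0.452
time: 21.65
eef_pos: [0.6103, 0.2048, 0.3031]
orientation: [179.9, -0.4, 17.2]
wrist_force: [0.9, -0.4, 0.7]
opening: 0.452
time: 22.15
eef_pos: [0.5745, 0.1265, 0.2979]
orientation: [179.9, -0.0, 57.6]
wrist_force: [0.4, -0.3, 0.6]
opening: 0.449
time: 22.65
eef_pos: [0.5746, 0.1269, 0.2977]
orientation: [179.9, 0.1, 81.1]
wrist_force: [0.5, 0.2, 0.9]
opening: 0.448
[0.57459017 0.12693661 0.297697  ] [1.79880099e+02 6.31535572e-02 8.10892255e+01] 22.65
tilt deg [0.12013843 0.02283799] top z 0.008093925129470794 4714
disc centre [0.00121663 0.00036128] 0.05738630302342029 39
T local 92.06182861328125 -0.056916236877441406 (62.041988372802734, 15.88156509399414) 9.130304336547852 0.06275060368449921 world [0.60899594 0.20399702 0.085     ]
rib ((1.3361163139343262, 0.5689544677734375), (69.43499755859375, 15.979734420776367), 89.85681915283203)
```

View pics/w6c.png

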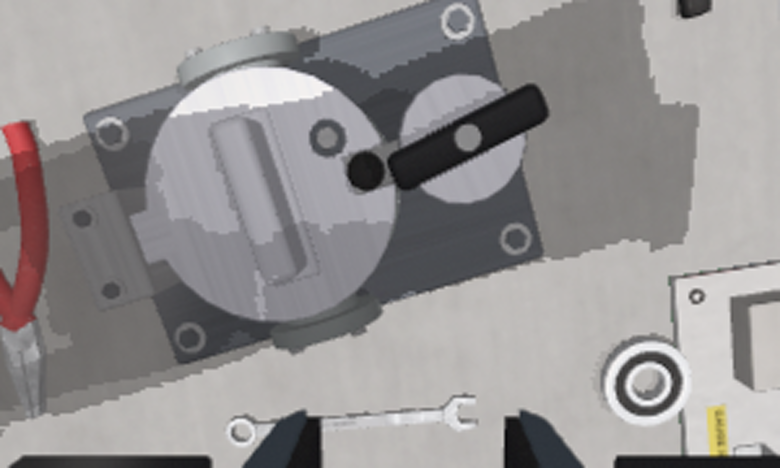

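```bash
python3 - <<'E'
from h import *
s=dict(eef_pos=np.array([0.57459017,0.12693661,0.297697]),orientation=np.array([179.880099,.063155,81.08923]))
P=cloud("wrist",np.load("pics/w6.npy"),s); L=RP.inv().apply(np.median(P[123:129,298:304].reshape(-1,3),0)-PC); v=L-np.array([.092,0,0]); print(L,np.hypot(*v[:2]),"dog",1-(np.pi-np.arctan2(v[1],v[0])%(2*np.pi)),1-(np.arctan2(v[1],v[0])%(2*np.pi)-np.pi))
E
```

```text
[ 0.04822986 -0.0006773   0.02541184] 0.043775380965167296 dog 1.0154727268638504 0.9845272731361496
```

```bash
python3 -c "
from cell import r
print(r.get_state()['time'],r.hand_in())"
```

```text
the job is handed in; nothing more can be done
22.7 None
```

The job is handed in at 22.7 s: the cover is seated and released, and the dog is swung over it with one click of the clutch. `r.hand_in()` gave no verdict.

- **Grasp:** a straight-on grasp was out of reach because joint 5 hit its limit, so I gripped the rib with the tool leaned 20° sideways. I inserted the cover at 23° tilt, tongue under the keeper, then lowered it until it was level and let go.
- **Cover:** measured before the dog was swung and again at the end. It was level within 0.15°, at rim height within 0.1 mm and about 1.3 mm off centre, with the tongue under the keeper.
- **Dog and clutch:** from the last picture the dog is at about 1.0 rad (0.98–1.02) and the handle's whole turn is about 1.41 rad, so the slip is about 0.41 rad. The moment rose to about 0.39 N m, went negative, then returned to zero, which is one click. The moment readings were noisy, by roughly 0.1 N m.
- **Other checks:** the arm is clear of everything. The gripper was never commanded near any bystander, and those in view at the end looked undisturbed, but I did not measure their positions again. When the fingers first closed on the handle the side force reached 11 N; I re-centred, and it stayed at about 7 N or less.

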